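Seat a stone slab in the corner cradle and latch the keeper

TASK

Pick up the oblong marble slab, lay it flat on the sloping bed of the corner cradle, lengthwise along the fence on the keeper bar's side, while you still hold it (feel for the bed and press only lightly, never drop or knock it), then let go so that it slides down home against both fences. Once it is home, slide the keeper down its bar behind the slab until it clicks past its catch, and let go. Leave the other stones where they are.

Things in the scene. Friction and masses are not known exactly. Their poses are not given: they have to be found in the camera images.
- slab: oblong marble slab, 130 x 56 x 24 mm, about 0.47 kg (0.35 to 0.6), lying flat on the table. Origin: centre of its underside; x along its 130 mm length, y along its 56 mm width, z up out of its upper face. The only oblong one of three marble pieces.
- nest: sloping nest of the corner cradle, a fixture on the table, tilted 32 degrees, facing roughly to the robot, lowest at its locating corner. Origin: that corner, where the inner faces of both fences meet, level with the bed at its lowest setting, 48 mm above the table. x runs up along the long fence, y up along the end fence (both climb equally), z out of the bed, square to it
- home (a point): point in the nest at x = 65, y = 28, z = 0 mm, axes as the nest's: centre of the underside of a slab fully home with its length along x (if the bed is at its lowest). Long fence: inner face y = 0, x -12 to 122. End fence: inner face x = 0, y 0 to 152. Both are 12 mm thick steel, tops at z = 18 mm
- bed_middle (a point): point in the nest at x = 112, y = 75, z = 0 mm, axes as the nest's: middle of the white 222 x 148 mm bed plate. The plate is parallel to x and y but is set at an unmeasured 0 to 8 mm along z above this point and stays there: its height must be felt or seen. Bed and fences are slippery (friction about 0.08): a slab let go slides down by itself
- keeper (a joint): travel of the keeper in m along its 12 mm bar outside the long fence: 0 parked up the slope, grows as it slides along the nest's -x to an end stop at 0.045. Starts at 0 to 0.010; 2 N of friction. From 0.028 a sprung ball climbs a ridge: push rises to about 7 N, then drops at the click; latched from 0.042 on
- keeper_arm (a point): middle of the lower face of the keeper's steel arm (14 mm thick, reaches over the bed to nest y = 36, z 13 to 27 mm); this point is at nest x = 177 mm minus the travel, y = 9, z = 20 mm. Latched, the arm stands 2 mm behind the end of a slab that is home
- keeper_post (a point): point on the keeper's upright black square grip post, 16 x 16 mm, 36 mm high, standing along the nest's z, sides along the nest's x and y, rising from a 30 x 28 x 28 mm block. This point lies on the post's axis, 14 mm below its top and 22 mm above the block's top; at nest x = 192 mm minus the travel, y = -32, z = 58 mm.
- square: square marble piece 90 x 90 x 24 mm lying flat, a bystander; origin at the centre of its underside
- disc: round marble disc, diameter 100 mm, 24 mm thick, lying flat, a bystander; origin at the centre of its underside
- vase: waisted cream onyx vase, 94 mm wide, 115 mm high, a bystander behind the cradle; origin at the centre of its foot
- tumbler: cream onyx tumbler, 68 mm wide, 85 mm high, a bystander; origin at the centre of its foot
- candle: dark green stone candle holder, 68 mm wide, 80 mm high, a bystander; origin at the centre of its foot
Things that resemble listed ones, but are neither listed nor needed, are in the scene too. Leave any turquoise look-alike of the slab alone.

How it is judged:
By the outcome, as a careful person would: the job done as asked, in the order asked, and still so for the second after the job is handed in, with the robot touching nothing.
It also fails if it takes over 54 s, if anything falls off the work surface, if the arm or the gripper's body presses on something with over 40 N, if the wrist force passes 120 N, or if a joint passes its speed limit or range.

ROBOT

A 6-joint arm with a two-finger parallel gripper is mounted at the origin on the work surface. World frame = base frame: x ahead of the robot, y to its left, z up, the work surface at z = 0. Lengths are in m, angles in rad, forces in N, time in s.
With the tool pointing down it reaches from about 0.35 to 0.975 m from the base axis. Payload 4.9 kg.
Tool frame: the origin (TCP) lies on the centre line of the jaws, within the pads' length; the fingertips stand 14 mm ahead of it and the grasp point (between the pads) lies 5 mm behind it; z points along the fingers, y is the line along which they close (so a half turn about z gives the same grasp; the last joint's range is limited). The gripper opens to 85 mm and grips with 20 to 120 N. Pads are 22 mm wide; open, the fingers measure 114 mm over their backs; the gripper's body (76 mm by 85 mm) begins 54 mm behind the grasp point. The pads swing forward as they close: fully open they stand 13 mm farther back than shut.
Start: joints at [1.154, 0.053, 1.613, -0, 1.476, -0.119], TCP at [0.183, 0.597, 0.245] pointing down, gripper open.
Joint ranges: [-3.01, 3.01], [-1.01, 2.22], [0.06, 2.58], [-1.02, 4.17], [0.09, 2.62], [-3.14, 3.14]. Speed limits (rad/s): [2.57, 2.57, 3.14, 3.14, 3.14, 3.14].

INTERFACE

Orientations are given as a unit quaternion [w, x, y, z].
In Python, from plant import * gives the robot as it stands.
- The arm moves only by the tool send_rows, never from a script. Its argument "steps" is a list of rows, each an object with "translation": the shift along the tool's x, y, z in cm, a list of three; "delta_rot": the turn, a rotation vector about the tool's x, y, z in rad, a list of three; "jaw": the finger opening in cm, from 0 to 8.54. In form: [{"translation": [dx, dy, dz], "delta_rot": [rx, ry, rz], "jaw": jaw}, ...]. A call has exactly 8 rows; each row is the pose to reach, as a shift and turn from the pose commanded when the call began, along the tool's axes at that moment; what a row does not reach only later rows make up. A row lasts 1/10 s, in which the tool goes at most 50 mm and 8.59 degrees, less where a joint would pass 70% of its speed; a pose out of reach is approached as far as the arm can. A call with a gripper value outside its range is refused whole. The fingers move at their own pace and stop on an object; the grip force is fixed at half the most. Time passes only in rows, so rows that repeat a pose let the fingers close, or fill a call up. It gives the time, the measured TCP pose, the force, the opening and the grip force at its end, in the units of the state.
- state(): the state, without advancing time (a new reading comes with each control period).
- grab_frame(name): name is "scene" or "top"; returns a dict with "pixels" (384x512x3 uint8, blue, green, red), "range_z" (384x512 float32, m along the optical axis (not along the pixel's ray), 0 where there is no reading), "fx", "fy", "cx", "cy" (pixels), "dist" ([k1, k2, p1, p2, k3] as OpenCV has them; the pictures are not rectified), "rvec" (rotation vector, rad) and "tvec" (3), from world to camera coordinates, as OpenCV has them. Camera axes: x right, y down, z forward; pixel columns grow to the right and rows downward; lengths in m; the calibration is good to about 2 mm. A picture is of the moment at which its call begins.
- job_done(): hands the job in; it is judged then, once.
The state is a dict: "time": time; "joint_pos": joint angles; "joint_vel": joint speeds; "joint_efforts": joint torques, N m; "tool_pos": TCP position; "tool_rot": TCP orientation; "contact_force": force on the tool from outside, world axes, zero at the start; "ft_torque": the same for the moment, N m; "gripper_width": opening from 0.0 (shut) to 1.0 (fully open); "grasp_force": force on a finger pad.
Only numpy, scipy, OpenCV 4.12 (cv2) and the standard library are available. Lean on these libraries where they do the work, as an engineer would, in place of code of your own. Each camera call takes 0.05 s, during which the arm holds its last target. There are 200 camera calls.

## Working session

There is one attempt and no reset: what is moved stays moved. The work goes in short steps, Python scripts to look and compute and a tool call to move; the robot and the scene stay as the last step left them, time stands still between calls to the robot, and variables do not carry over. Pictures are saved under pics/ and viewed, at most 14 in all, crops included, and the job is handed in when it is done.

Besides the shell and the picture viewer there is one more tool, called after ">>>" as name(argument=value, ...) on one line, values as JSON. send_rows: Moves the arm, as the interface text tells. Its arguments: {"type":"object","properties":{"steps":{"type":"array","items":{"type":"object","properties":{"translation":{"type":"array","items":{"type":"number"}},"delta_rot":{"type":"array","items":{"type":"number"}},"jaw":{"type":"number"}}}}},"required":["steps"]}

```bash
ls; mkdir -p pics; python3 - <<'E'
from plant import *
import cv2,numpy as np
s=state();print(s)
for n in("scene","top"):
    f=grab_frame(n);np.savez("f_"+n,**f);cv2.imwrite(f"pics/{n}0.png",cv2.resize(f["pixels"],(800,600)))
    print(n,f["fx"],f["cx"],f["cy"],f["dist"],f["rvec"],f["tvec"])
E
```

```text
pics
{'time': 0.0, 'joint_pos': array([ 1.15400325e+00,  5.33345159e-02,  1.61428549e+00,  1.79061969e-05,
        1.47596190e+00, -1.19000681e-01]), 'joint_vel': array([ 0.001635  ,  0.00226629,  0.00182477,  0.00019666,  0.00213623,
       -0.00067641]), 'joint_efforts': array([ 3.26384707e-04, -3.93679440e+01, -3.70173347e+01, -2.06354298e-04,
        7.10527820e-03,  3.03032471e-05]), 'tool_pos': array([0.18314036, 0.59695848, 0.2440819 ]), 'tool_rot': array([-2.71875418e-04,  1.48347410e-01,  9.88934809e-01, -9.56787963e-04]), 'contact_force': array([-0.2149313 ,  0.39547637,  0.41708224]), 'ft_torque': array([0.00943642, 0.034328  , 0.0189879 ]), 'grasp_force': 0.0, 'gripper_width': 1.0025055811348538}
scene 348.5535551741802 258.1527832903108 192.83554338287684 [-0.09892671  0.          0.          0.          0.        ] [ 1.30034133  2.06196281 -1.08323891] [ 0.07533801 -0.23819998  1.62245911]
top 385.3649683158956 253.79900061081156 188.7863146010498 [-0.05295618  0.          0.          0.          0.        ] [ 2.17881164 -2.13637328  0.15317039] [0.14441243 0.56105252 1.52677151]
```

View pics/scene0.png

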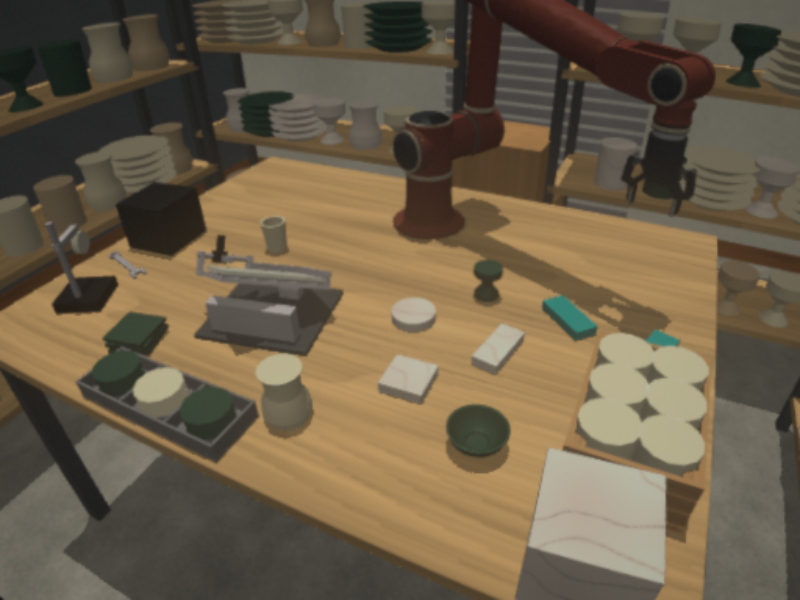

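View pics/top0.png

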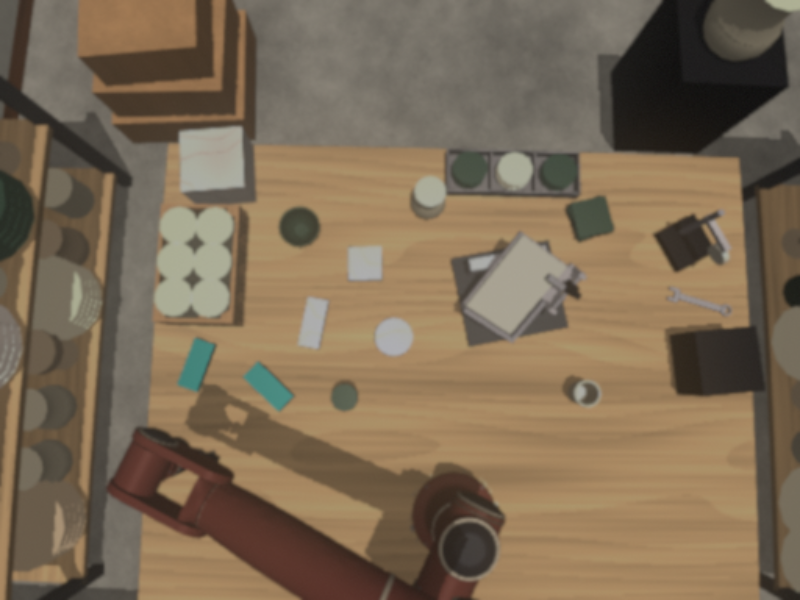

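The slab is at about (313,322) in the top view and (498,347) in the scene view. The cradle is at about (515,285) in the top view, with the keeper post at about (570,288). Next I'll take a point cloud and close crops.

```bash
cat > h.py <<'E'
import cv2,numpy as np
from scipy.spatial.transform import Rotation as R
def load(n):
    f=dict(np.load(f"f_{n}.npz"));return f
def K(f): return np.array([[f["fx"],0,f["cx"]],[0,f["fy"],f["cy"]],[0,0,1.]])
def cloud(f):
    h,w=f["range_z"].shape
    uv=np.stack(np.meshgrid(np.arange(w),np.arange(h)),-1).reshape(-1,1,2).astype(np.float64)
    n=cv2.undistortPoints(uv,K(f),f["dist"]).reshape(h,w,2)
    z=f["range_z"][...,None]; c=np.concatenate([n*z,z],-1)
    Rm=cv2.Rodrigues(f["rvec"])[0]
    return (c-f["tvec"].ravel())@Rm
def proj(f,P): return cv2.projectPoints(np.atleast_2d(P).astype(float),f["rvec"],f["tvec"],K(f),f["dist"])[0].reshape(-1,2)
def ray(f,uv,zw):
    n=cv2.undistortPoints(np.array(uv,float).reshape(-1,1,2),K(f),f["dist"]).reshape(-1,2)
    Rm=cv2.Rodrigues(f["rvec"])[0]; d=np.c_[n,np.ones(len(n))]@Rm; o=-Rm.T@f["tvec"].ravel()
    return o+d*((zw-o[2])/d[:,2])[:,None]
E
python3 - <<'E'
from h import *
for n in("top","scene"):
    f=load(n);P=cloud(f);np.save("P_"+n,P)
    hsv=cv2.cvtColor(f["pixels"],cv2.COLOR_BGR2HSV)
    m=((hsv[...,1]<60)&(hsv[...,2]>90)&(P[...,2]>.012)&(P[...,2]<.035)).astype(np.uint8)
    k,l,st,c=cv2.connectedComponentsWithStats(m)
    for i in range(1,k):
        if st[i,4]>80:
            p=P[l==i]; q=p[p[:,2]>.02]
            r=cv2.minAreaRect((q[:,:2]*1000).astype(np.float32)) if len(q)>5 else None
            print(n,c[i].round(),st[i,4],np.median(p,0).round(3),r, "z tab",)
    if n=="top":
        # pixel-contour based
        for i in range(1,k):
            if 80<st[i,4]<3000:
                m2=((l==i)).astype(np.uint8); cn=max(cv2.findContours(m2,0,1)[0],key=len).reshape(-1,2)
                print("contour",cv2.minAreaRect((ray(f,cn,.024)[:,:2]*1000).astype(np.float32)))
    t=(P[...,2]<.01)&(P[...,0]>.3)&(P[...,0]<.9)&(abs(P[...,1])<.5);print("table z",np.median(P[t][:,2]))
f=load("top");cv2.imwrite("pics/topc.png",cv2.resize(f["pixels"][140:225,280:385],None,fx=7,fy=7,interpolation=2))
f=load("scene");cv2.imwrite("pics/scenec.png",cv2.resize(f["pixels"][140:230,120:225],None,fx=6.5,fy=6.5,interpolation=2))
E
```

```text
top [233. 168.] 467 [0.644 0.243 0.025] ((646.2852172851562, 244.6732635498047), (89.02595520019531, 86.8385009765625), 1.465226411819458) z tab
top [200. 206.] 443 [0.485 0.373 0.024] ((485.3985900878906, 374.09112548828125), (55.71010971069336, 129.4744873046875), 80.23330688476562) z tab
top [251. 215.] 472 [0.452 0.164 0.025] ((452.6279296875, 162.54750061035156), (97.69405364990234, 93.41410064697266), 1.309995174407959) z tab
contour ((644.4052124023438, 244.4374542236328), (91.8841323852539, 86.76394653320312), 1.7322373390197754)
contour ((485.3601379394531, 373.2042541503906), (57.593360900878906, 129.71238708496094), 80.9063720703125)
contour ((451.556640625, 163.53836059570312), (94.61003875732422, 97.47315979003906), 46.29927062988281)
table z 0.0009126882199741011
scene [221.  44.] 307 [-1.649 -1.285  0.024] ((-1645.1295166015625, -1374.161376953125), (1490.6536865234375, 73.83917236328125), 89.8834228515625) z tab
scene [479.  73.] 207 [-1.652  0.941  0.023] ((-1649.8052978515625, 938.0258178710938), (465.3194885253906, 60.75672912597656), 88.8129653930664) z tab
scene [394.  95.] 105 [-0.804  0.424  0.031] ((-837.9486083984375, 413.7193298339844), (141.52496337890625, 97.92227935791016), 48.75267028808594) z tab
scene [264. 200.] 428 [0.461 0.167 0.025] ((454.51385498046875, 164.29531860351562), (96.49150085449219, 94.75550079345703), 24.961618423461914) z tab
scene [318. 222.] 510 [0.496 0.374 0.024] ((485.81317138671875, 372.6917724609375), (55.55630111694336, 130.99935913085938), 81.11566925048828) z tab
scene [261. 241.] 690 [0.652 0.246 0.025] ((644.4907836914062, 243.76885986328125), (91.93557739257812, 90.28985595703125), 2.7949814796447754) z tab
table z 1.9075033074730376e-05
```

View pics/topc.png

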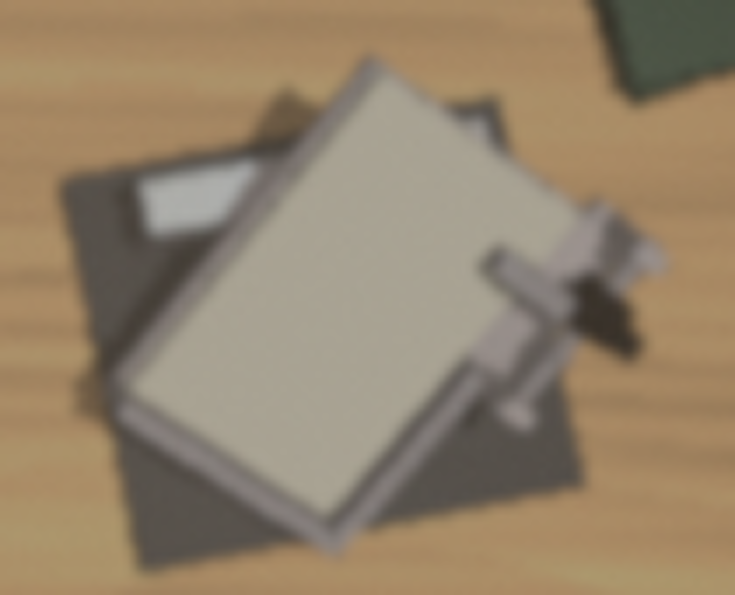

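View pics/scenec.png

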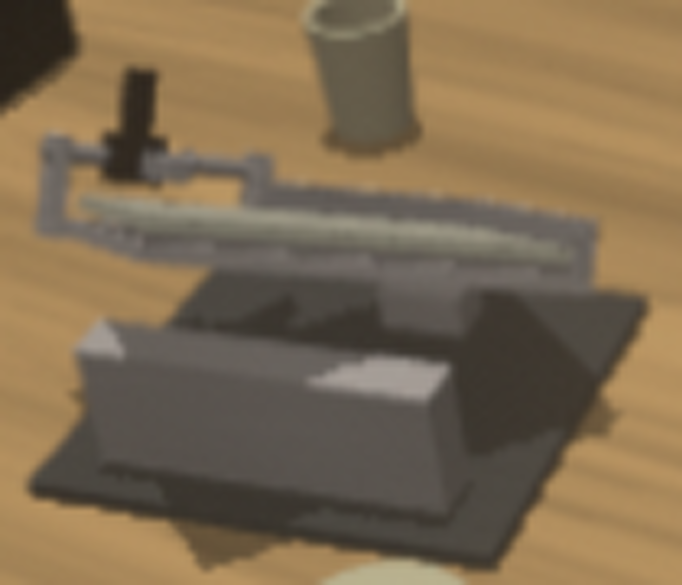

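The long fence runs from about (335,530) to (475,365) in the top crop, and the end fence from (335,530) to (120,395). The keeper arm is at about (530,280) and the dark post at about (605,315). I'll fit the nest pose to the bed plane and the image edges.

```bash
cat >> h.py <<'E'
def nestR(a): return R.from_euler('z',a)*R.from_rotvec(np.deg2rad(32)*np.array([1,-1,0])/2**.5)
E
python3 - <<'E'
from h import *
f=load("top");P=np.load("P_top.npy")
Rm=cv2.Rodrigues(f["rvec"])[0];print("cam",-Rm.T@f["tvec"].ravel())
# bed points: polygon within crop
poly=np.array([[150,390],[372,85],[480,160],[550,210],[480,250],[500,300],[325,500]])/7.+[280,140]
m=cv2.fillPoly(np.zeros((384,512),np.uint8),[poly.round().astype(int)],1)
m=cv2.erode(m,np.ones((3,3)))
q=P[m>0];c=q.mean(0);n=np.linalg.svd(q-c,full_matrices=False)[2][2];n*=np.sign(n[2])
d=abs((q-c)@n);q=q[d<.004];c=q.mean(0);n=np.linalg.svd(q-c,full_matrices=False)[2][2];n*=np.sign(n[2])
print("normal tilt",np.degrees(np.arccos(n[2])),"az",np.degrees(np.arctan2(n[1],n[0])),"res",np.std((q-c)@n),c,len(q))
# yaw: horizontal of n = -uphill dir ; uphill dir = a+45
print("yaw a from normal",np.degrees(np.arctan2(-n[1],-n[0]))-45)
hsv=cv2.cvtColor(f["pixels"],cv2.COLOR_BGR2HSV)
for uv in [(430,250),(250,300),(150,280),(300,160),(420,420),(260,490),(300,430)]:
    x,y=int(uv[0]/7+280),int(uv[1]/7+140);print(uv,(x,y),f["pixels"][y,x],P[y,x].round(4))
# keeper & corner pixels
for nm,uv in dict(topcorner=(372,58),lowcorner=(335,550),leftend=(118,400)).items():
    print(nm,[P[int(round(uv[1]/7+140))+j,int(round(uv[0]/7+280))].round(3) for j in(-2,-1,0,1)])
E
```

```text
cam [0.35234455 0.16871673 1.5855769 ]
normal tilt 63.19637165996939 az -138.05550416944817 res 0.0019661829869674196 [ 0.57770798 -0.13677931  0.12076473] 108
yaw a from normal -3.055504169448156
(430, 250) (341, 175) [146 162 168] [ 0.6053 -0.1774  0.1339]
(250, 300) (315, 182) [147 162 168] [ 0.5765 -0.0775  0.1313]
(150, 280) (301, 180) [66 72 78] [ 0.6021 -0.0396  0.0117]
(300, 160) (322, 162) [111 115 122] [ 0.65   -0.1002  0.1558]
(420, 420) (340, 200) [ 96 100 106] [ 0.5127 -0.181   0.0978]
(260, 490) (317, 210) [120 123 131] [ 0.4731 -0.0933  0.0835]
(300, 430) (322, 201) [146 162 168] [ 0.509  -0.1133  0.0826]
topcorner [array([ 0.753, -0.177, -0.001]), array([ 0.748, -0.176,  0.002]), array([ 0.7  , -0.138,  0.179]), array([ 0.696, -0.138,  0.178])]
lowcorner [array([ 0.448, -0.142,  0.057]), array([ 0.444, -0.141,  0.059]), array([ 0.443, -0.153,  0.002]), array([ 0.439, -0.153,  0.003])]
leftend [array([ 0.527, -0.011,  0.116]), array([ 0.523, -0.011,  0.113]), array([ 0.519, -0.011,  0.115]), array([ 0.514, -0.01 ,  0.123])]
```

```bash
python3 - <<'E'
from h import *
from scipy.optimize import least_squares
f=load("top");P=np.load("P_top.npy")
m=(np.abs(f["pixels"].astype(int)-[147,162,168]).max(-1)<12)&(P[...,2]>.04)
m[:140]=0;m[225:]=0;m[:,:280]=0;m[:,385:]=0
k,l,st,_=cv2.connectedComponentsWithStats(m.astype(np.uint8));i=1+np.argmax(st[1:,4]);m=(l==i).astype(np.uint8)
q=P[cv2.erode(m,np.ones((3,3)))>0]
A=np.c_[q[:,:2],np.ones(len(q))]
r=least_squares(lambda w:A@w-q[:,2],[.4,0,0],loss='soft_l1',f_scale=.002).x
n=np.array([-r[0],-r[1],1]);n/=np.linalg.norm(n)
print(len(q),"tilt",np.degrees(np.arccos(n[2])),"yaw",np.degrees(np.arctan2(r[1],r[0]))-45,"res",np.std(A@r-q[:,2]))
# contour in plane -> nest-like frame
cn=max(cv2.findContours(m,0,1)[0],key=len).reshape(-1,2)
nn=cv2.undistortPoints(cn.astype(float).reshape(-1,1,2),K(f),f["dist"]).reshape(-1,2)
Rm=cv2.Rodrigues(f["rvec"])[0];d=np.c_[nn,np.ones(len(nn))]@Rm;o=-Rm.T@f["tvec"].ravel()
t=(r[2]+r[:2]@o[:2]-o[2])/(d[:,2]-d[:,:2]@r[:2])
W=o+d*t[:,None]
np.savez("bed",W=W,r=r,n=n)
for a in (-3,0,3,6,9,12):
    N=nestR(np.radians(a)).inv().apply(W)
    print(a,[np.percentile(N[:,j],[0,1,3,10,50,90,97,99,100]).round(4)*1000 for j in(0,1)],(N[:,2].mean()*1000).round(1),N[:,2].std()*1000)
e=cv2.minAreaRect((nestR(np.radians(4)).inv().apply(W)[:,:2]*1000).astype(np.float32));print("rect in a=4 frame",e)
E
```

```text
1555 tilt 32.09059087377717 yaw -32.35912965867588 res 0.11170226353521533
-3 [array([470.6, 471.2, 475.5, 490.3, 607.6, 693.7, 711. , 714.4, 715.2]), array([-205.9, -204. , -201.3, -181.8, -110.4,  -15.4,   -1.9,    2.8,
          4.7])] -74.2 20.511621841509644
0 [array([467. , 467.3, 471.7, 487.1, 603.6, 690.6, 707.5, 711.2, 711.6]), array([-235.2, -233.6, -230.2, -210.4, -137.9,  -42.7,  -27.9,  -22.9,
        -21. ])] -60.2 22.617119808602567
3 [array([462.2, 462.2, 466.6, 483.8, 598.4, 684.2, 702.4, 706.1, 706.3]), array([-263.8, -262.4, -258.3, -239.3, -164.5,  -68.4,  -54. ,  -48.4,
        -46.6])] -45.8 24.71033478067839
6 [array([455.6, 455.9, 460.3, 479. , 592. , 676.6, 695.3, 699.3, 699.4]), array([-291.4, -290.3, -285.7, -266.8, -190.3,  -94.1,  -79.4,  -73.7,
        -71.9])] -30.9 26.7874626580645
9 [array([447.8, 448.4, 452.8, 472.2, 584.2, 668.8, 686.2, 690.6, 691. ]), array([-318.2, -317.3, -312.5, -293.4, -214. , -120.3, -104.3,  -98.7,
        -96.9])] -15.7 28.844717410965472
12 [array([438.8, 439.7, 444.1, 462.5, 573.3, 657.5, 675.5, 680.2, 680.9]), array([-344. , -343.3, -338.3, -319.3, -239.2, -145.7, -128.9, -123.3,
       -121.5])] -0.1 30.878343865229837
rect in a=4 frame ((581.7122802734375, -162.94039916992188), (144.74533081054688, 210.05160522460938), 58.17604064941406)
```

```bash
python3 - <<'E'
from h import *
b=np.load("bed.npz");W=b["W"]
for a in (-33,-32.36,-31.5,-30.5):
    N=nestR(np.radians(a)).inv().apply(W)
    X,Y=N[:,0]*1000,N[:,1]*1000
    x0,x1,y0,y1=X.min(),X.max(),Y.min(),Y.max()
    out=[]
    for (u,v,lo,hi,c0,c1) in((X,Y,x1-6,x1+1,y0+60,y1-15),(X,Y,x0-1,x0+6,y0+15,y1-15),(Y,X,y1-6,y1+1,x0+15,x1-15),(Y,X,y0-1,y0+8,x0+15,x0+105)):
        s=(u>lo)&(u<hi)&(v>c0)&(v<c1)
        p=np.polyfit(v[s],u[s],1);out.append((round(u[s].mean(),1),round(np.degrees(np.arctan(p[0])),2),s.sum()))
    print(a,"x1,x0,y1,y0",out,"z",N[:,2].mean()*1000,N[:,2].std()*1000)
E
```

```text
-33 x1,x0,y1,y0 [(np.float64(654.1), np.float64(1.81), np.int64(15)), (np.float64(439.8), np.float64(0.29), np.int64(22)), (np.float64(255.0), np.float64(-0.01), np.int64(39)), (np.float64(116.2), np.float64(-0.08), np.int64(17))] z -181.83879038113375 0.4098982074138674
-32.36 x1,x0,y1,y0 [(np.float64(656.7), np.float64(1.81), np.int64(16)), (np.float64(442.2), np.float64(0.83), np.int64(22)), (np.float64(249.0), np.float64(-0.56), np.int64(39)), (np.float64(110.1), np.float64(0.19), np.int64(11))] z -180.2700931086538 0.1089783395929595
-31.5 x1,x0,y1,y0 [(np.float64(660.3), np.float64(2.7), np.int64(15)), (np.float64(445.5), np.float64(1.36), np.int64(23)), (np.float64(241.1), np.float64(-1.23), np.int64(38)), (np.float64(101.4), np.float64(-6.89), np.int64(2))] z -178.10646087968397 0.6213615018042151Traceback (most recent call last):
  File "<stdin>", line 10, in <module>
    raise TypeError("expected non-empty vector for x")
TypeError: expected non-empty vector for x
```

```bash
cat >> h.py <<'E'
def nest(a=-32.9,cx=None,cy=None):
    Rn=nestR(np.radians(a)); return Rn,np.array([cx,cy,.048])
def draw(fr,Rn,o,h,t,crop,s,slab=False):
    x0,y0,x1,y1=crop;f=fr
    im=cv2.resize(f["pixels"][y0:y1,x0:x1],None,fx=s,fy=s,interpolation=2)
    def pl(pts,col):
        p=proj(f,Rn.apply(np.array(pts)/1000.)+o);p=(p+.5-[x0,y0])*s-.5
        cv2.polylines(im,[p.round().astype(int)],True,col,1,cv2.LINE_AA)
    pl([[1,1,h],[223,1,h],[223,149,h],[1,149,h]],(0,0,255))
    pl([[-12,-12,18],[122,-12,18],[122,0,18],[0,0,18],[0,152,18],[-12,152,18]],(255,0,0))
    X=192-t
    for z in(36,72): pl([[X-8,-40,z],[X+8,-40,z],[X+8,-24,z],[X-8,-24,z]],(0,255,0))
    pl([[177-t-7,9,27],[177-t+7,9,27],[177-t+7,36,27],[177-t-7,36,27]],(0,255,255))
    if slab: pl([[0,0,h+24],[130,0,h+24],[130,56,h+24],[0,56,h+24]],(255,0,255))
    return im
E
python3 - <<'E'
from h import *
a=-32.8;Rn=nestR(np.radians(a));b=np.load("bed.npz");N=Rn.inv().apply(b["W"])*1000
print(N[:,0].max(),N[:,1].max(),N[:,2].mean())
cx,cy=N[:,0].max()+1-223,N[:,1].max()+1-149
zc=(48-.5299*(cx+cy)/2**.5)/.84805
o=Rn.apply([cx/1e3,cy/1e3,zc/1e3]);h=N[:,2].mean()-zc;print(o,"h",h)
A=draw(load("top"),Rn,o,max(h,0),3,(288,140,382,225),6)
B=draw(load("scene"),Rn,o,max(h,0),3,(120,140,225,225),6)
A=cv2.resize(A,(400,362));B=cv2.resize(B,(400,324));A=np.vstack([A,np.zeros((600-362,400,3),np.uint8)]);B=np.vstack([B,np.zeros((600-324,400,3),np.uint8)])
T=draw(load("top"),Rn,o,max(h,0),3,(288,140,382,225),8);cv2.imwrite("pics/ov1.png",T[:600,:800])
E
```

```text
657.0315275312586 254.8405616047597 -181.35238621983453
[ 0.46133207 -0.13768464  0.04800773] h 1.4637697874027253
```

View pics/ov1.png

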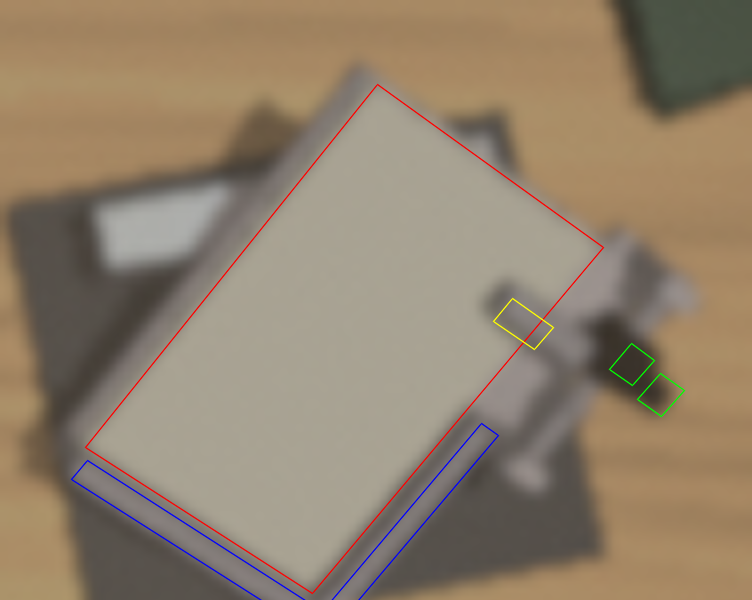

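The overlay shows the model's yaw is right. The arm tip (500,292) and the fence end (473,415) sit slightly up-left of the drawn ones, so I'll refine with an edge-gradient fit in both cameras.

```bash
cat > fit.py <<'E'
from h import *
from scipy.optimize import minimize
F={n:load(n) for n in("top","scene")}
G={}
for n,f in F.items():
    g=cv2.GaussianBlur(f["pixels"].astype(np.float32),(0,0),.7)
    gx=cv2.Sobel(g,cv2.CV_32F,1,0);gy=cv2.Sobel(g,cv2.CV_32F,0,1);G[n]=(gx,gy)
def edge(n,Rn,o,p,q):
    s=np.linspace(.05,.95,40)[:,None];w=np.array(p)*(1-s)+np.array(q)*s
    uv=proj(F[n],Rn.apply(w/1e3)+o);d=uv[-1]-uv[0];d/=np.linalg.norm(d)
    m=uv.astype(np.float32).reshape(-1,1,2)
    gx,gy=[np.asarray(cv2.remap(g,m[...,0],m[...,1],1)).reshape(40,3) for g in G[n]]
    return np.abs((gx*-d[1]+gy*d[0]).mean(0)).sum()*np.linalg.norm(uv[-1]-uv[0])**.5
def score(v,views):
    a,x,y,h,t=v;Rn=nestR(np.radians(a));o=np.array([x,y,48.])/1e3
    E=[([223,10,h],[223,149,h]),([223,149,h],[1,149,h]),([-12,-12,18],[122,-12,18]),([122,0,18],[5,0,18]),([122,-12,18],[122,0,18]),([0,5,18],[0,152,18]),([-12,152,18],[-12,-12,18]),([-12,152,18],[0,152,18]),
     ([170-t,36,27],[184-t,36,27]),([170-t,5,27],[170-t,36,27]),([184-t,-40,72],[184-t,-40,40]),([200-t,-24,72],[200-t,-24,40]),([184-t,-24,72],[184-t,-24,40])]
    return -sum(edge(n,Rn,o,p,q) for n in views for p,q in E)
for views in(("top",),("top","scene")):
    best=None
    for h0 in(1,4,7):
      for t0 in(1,5,9):
       for dy in(0,6):
        v0=np.array([-32.8,461,-137.7+dy,h0,t0])
        r=minimize(score,v0,args=(views,),method="Nelder-Mead",options=dict(initial_simplex=v0+np.vstack([np.zeros(5),np.diag([1,3,3,2,3])]),maxiter=500))
        if best is None or r.fun<best.fun:best=r
    print(views,best.x.round(2),best.fun);
v=best.x;Rn=nestR(np.radians(v[0]));o=np.array([v[1],v[2],48])/1e3
bw=np.load("bed.npz");N=Rn.inv().apply(bw["W"]-o)*1e3;print("bed plane h from depth",N[:,2].mean(),N.min(0),N.max(0))
A=draw(F["top"],Rn,o,v[3],v[4],(285,145,380,225),4.2);B=draw(F["scene"],Rn,o,v[3],v[4],(125,140,220,220),4.2)
cv2.imwrite("pics/ov2.png",np.hstack([A,B])[:600,:800])
E
python3 fit.py
```

```text
('top',) [ -34.28  469.3  -127.92   11.49    5.72] -12654.597243175622
('top', 'scene') [ -33.51  462.99 -136.36   10.88    5.63] -24874.386029170728
bed plane h from depth 2.265442839906864 [2.88468482 1.30931446 1.0351996 ] [221.23776014 147.79490647   3.60175581]
```

View pics/ov2.png

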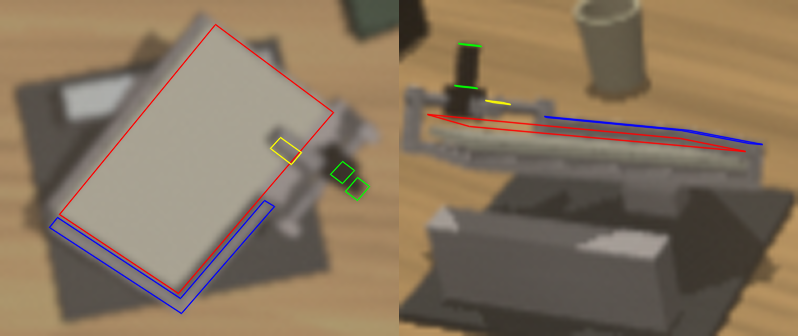

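```bash
python3 - <<'E'
from h import *
a,x,y=-33.2,463,-136.4
Rn=nestR(np.radians(a));o=np.array([x,y,48])/1e3
for n in("top","scene"):
    f=load(n);P=np.load(f"P_{n}.npy");N=Rn.inv().apply((P-o).reshape(-1,3)).reshape(P.shape)*1e3
    X,Y,Z=N[...,0],N[...,1],N[...,2]
    def rep(nm,m):
        q=N[m]
        if len(q): print(n,nm,len(q),"med",np.median(q,0).round(1),"p5",np.percentile(q,5,axis=0).round(1),"p95",np.percentile(q,95,axis=0).round(1))
    rep("post",(X>150)&(X<215)&(Y>-60)&(Y<-10)&(Z>44)&(Z<85))
    rep("block",(X>150)&(X<215)&(Y>-60)&(Y<-10)&(Z>30)&(Z<44))
    rep("arm",(X>140)&(X<200)&(Y>8)&(Y<50)&(Z>18)&(Z<40))
    rep("bed",(X>20)&(X<130)&(Y>20)&(Y<130)&(Z>-8)&(Z<14))
    rep("longf",(X>20)&(X<110)&(Y>-22)&(Y<8)&(Z>13)&(Z<25))
    rep("endf",(X>-22)&(X<8)&(Y>20)&(Y<140)&(Z>13)&(Z<25))
    rep("bar",(X>125)&(X<240)&(Y>-60)&(Y<-10)&(Z>-5)&(Z<30))
E
```

```text
top post 34 med [189.3 -25.7  67.2] p5 [181.4 -36.2  48.9] p95 [196.4 -21.8  74.8]
top block 52 med [188.2 -24.7  34.5] p5 [159.3 -39.8  30.5] p95 [203.4 -16.4  39.6]
top arm 33 med [180.4  25.1  27. ] p5 [173.4  10.1  20.3] p95 [186.1  38.1  32.2]
top bed 708 med [76.1 76.3  2.3] p5 [26.  25.  -2.4] p95 [124.3 124.9   6.8]
top longf 74 med [66.2 -2.2 17.9] p5 [ 25.2 -10.4  13.4] p95 [103.9   3.9  23.2]
top endf 90 med [-6.6 79.8 18.5] p5 [-12.3  25.3  14.3] p95 [ -0.7 132.4  22.6]
top bar 90 med [189.7 -24.6  25. ] p5 [130.7 -34.    4.3] p95 [234.9 -14.4  29.7]
scene post 46 med [189.5 -24.7  56.9] p5 [181.  -35.4  44.8] p95 [195.6 -21.   70.1]
scene block 31 med [190.2 -20.4  35.3] p5 [175.1 -33.   30.9] p95 [202.1 -14.8  41.7]
scene arm 19 med [182.8  35.1  23. ] p5 [172.1   9.6  18.9] p95 [186.3  40.5  26.8]
scene bed 44 med [73.  78.2  4.5] p5 [24.9 23.3  4.3] p95 [119.7 120.3   4.7]
scene longf 44 med [56.6 -0.7 16.5] p5 [24.8 -6.8 13.5] p95 [102.    2.9  20.9]
scene endf 35 med [-2.  84.9 17.4] p5 [-5.3 25.  13.5] p95 [ -0.4 135.   21.1]
scene bar 146 med [201.9 -21.7  19.7] p5 [134.5 -35.7   1.8] p95 [233.3 -14.8  28.8]
```

```bash
cat >> h.py <<'E'
Rn=nestR(np.radians(-33.2)); o=np.array([.463,-.1364,.048])+Rn.apply([.0005,.002,0]); o[2]=.048
# tool orientation over nest: tool z=-nest z, tool y=+-nest y
def tool_nest(s): return R.from_matrix(np.c_[-s*Rn.apply([1,0,0]),s*Rn.apply([0,1,0]),-Rn.apply([0,0,1])]) if 1 else 0
def tool_nest_x(s): # tool y along s*nest x
    z=-Rn.apply([0,0,1]);y=s*Rn.apply([1,0,0]);return R.from_matrix(np.c_[np.cross(y,z),y,z])
def move(s,pt,Rt,Rc=None,pc=None):
    q=s["tool_rot"];C=R.from_quat([q[1],q[2],q[3],q[0]]) if Rc is None else Rc
    p=s["tool_pos"] if pc is None else pc
    return C.inv().apply(np.array(pt)-p)*100,(C.inv()*Rt).as_rotvec()
def down(yaw_y): # tool down with y axis at yaw_y deg
    c,s_=np.cos(np.radians(yaw_y)),np.sin(np.radians(yaw_y));y=np.array([c,s_,0]);z=np.array([0,0,-1.]);return R.from_matrix(np.c_[np.cross(y,z),y,z])
E
python3 - <<'E'
from h import *
from plant import state
np.set_printoptions(precision=3,suppress=True)
s=state();D=down(80.8)
print(move(s,[.4855,.3732,.09],D),move(s,[.4855,.3732,.015],D))
print("o",o)
for p in([71,53,10],[65,28,0],[189,-32,58]):print(p,Rn.apply(np.array(p)/1e3)+o)
for sg in(1,-1):
  print(sg,"place y:",tool_nest(sg).as_matrix()[:,1],"turn from down:",(D.inv()*tool_nest(sg)).as_rotvec(),"keeper:",(tool_nest(sg).inv()*tool_nest_x(1)).as_rotvec(),(tool_nest(sg).inv()*tool_nest_x(-1)).as_rotvec())
E
```

```text
(array([-35.475, -12.496,  15.433]), array([-0.002, -0.   , -0.137])) (array([-35.477, -12.483,  22.933]), array([-0.002, -0.   , -0.137]))
o [ 0.464 -0.135  0.048]
[71, 53, 10] [ 0.534 -0.133  0.103]
[65, 28, 0] [ 0.524 -0.149  0.083]
[189, -32, 58] [ 0.558 -0.275  0.156]
1 place y: [0.442 0.815 0.375] turn from down: [-0.306 -0.472  0.408] keeper: [0.    0.    1.571] [-0.     0.    -1.571]
-1 place y: [-0.442 -0.815 -0.375] turn from down: [ 0.646 -0.42  -2.629] keeper: [ 0.     0.    -1.571] [-0.    -0.     1.571]
```

>>> send_rows(steps=[{"translation": [-4.5,-1.6,2],"delta_rot": [0,0,-0.07],"jaw": 8.54},{"translation": [-9,-3.2,4],"delta_rot": [0,0,-0.137],"jaw": 8.54},{"translation": [-13.5,-4.8,6],"delta_rot": [0,0,-0.137],"jaw": 8.54},{"translation": [-18,-6.3,8],"delta_rot": [0,0,-0.137],"jaw": 8.54},{"translation": [-22.5,-7.9,10],"delta_rot": [0,0,-0.137],"jaw": 8.54},{"translation": [-27,-9.5,12],"delta_rot": [0,0,-0.137],"jaw": 8.54},{"translation": [-31.5,-11.1,14],"delta_rot": [0,0,-0.137],"jaw": 8.54},{"translation": [-35.5,-12.5,15],"delta_rot": [0,0,-0.137],"jaw": 8.54}])

```text
time: 0.9
tool_pos: [0.4819, 0.3751, 0.0946]
tool_rot: [-0.001, 0.08, 0.997, -0.001]
contact_force: [0.2, 0.3, 0.5]
gripper_width: 0.999
grasp_force: 0.0
```

```bash
python3 - <<'E'
from h import *
from plant import state,grab_frame
np.set_printoptions(precision=3,suppress=True)
s=state();print(s["time"],s["tool_pos"],s["joint_pos"],move(s,[.4855,.3732,.015],down(80.8)))
E
```

```text
0.9 [0.482 0.375 0.095] [ 0.54   0.157  1.763  0.     1.223 -0.871] (array([-0.399, -0.122,  7.96 ]), array([-0.002, -0.002, -0.   ]))
```

>>> send_rows(steps=[{"translation": [0,0,1],"delta_rot": [0,0,0],"jaw": 8.54},{"translation": [0,0,3],"delta_rot": [0,0,0],"jaw": 8.54},{"translation": [0,0,5],"delta_rot": [0,0,0],"jaw": 8.54},{"translation": [0,0,6.5],"delta_rot": [0,0,0],"jaw": 8.54},{"translation": [0,0,7.5],"delta_rot": [0,0,0],"jaw": 8.54},{"translation": [0,0,7.8],"delta_rot": [0,0,0],"jaw": 8.54},{"translation": [0,0,7.8],"delta_rot": [0,0,0],"jaw": 8.54},{"translation": [0,0,7.8],"delta_rot": [0,0,0],"jaw": 8.54}])

```text
time: 1.7
tool_pos: [0.4823, 0.3776, 0.0198]
tool_rot: [0.001, 0.08, 0.997, 0.0]
contact_force: [-0.3, 0.2, -0.3]
gripper_width: 0.998
grasp_force: 0.0
```

>>> send_rows(steps=[{"translation": [-0.2,-0.2,0.2],"delta_rot": [0,0,0],"jaw": 8.54},{"translation": [-0.4,-0.4,0.4],"delta_rot": [0,0,0],"jaw": 8.54},{"translation": [-0.4,-0.4,0.4],"delta_rot": [0,0,0],"jaw": 8.0},{"translation": [-0.4,-0.4,0.4],"delta_rot": [0,0,0],"jaw": 7.0},{"translation": [-0.4,-0.4,0.4],"delta_rot": [0,0,0],"jaw": 6.0},{"translation": [-0.4,-0.4,0.4],"delta_rot": [0,0,0],"jaw": 5.0},{"translation": [-0.4,-0.4,0.4],"delta_rot": [0,0,0],"jaw": 4.0},{"translation": [-0.4,-0.4,0.4],"delta_rot": [0,0,0],"jaw": 4.0}])

```text
time: 2.5
tool_pos: [0.4855, 0.3728, 0.0154]
tool_rot: [0.0, 0.08, 0.997, 0.0]
contact_force: [0.4, 0.1, 2.9]
gripper_width: 0.636
grasp_force: 67.3
```

>>> send_rows(steps=[{"translation": [0,0,-0.3],"delta_rot": [0,0,0],"jaw": 4.0},{"translation": [0,0,-1],"delta_rot": [0,0,0],"jaw": 4.0},{"translation": [0,0,-3],"delta_rot": [0,0,0],"jaw": 4.0},{"translation": [0,0,-6],"delta_rot": [0,0,0],"jaw": 4.0},{"translation": [0,0,-9],"delta_rot": [0,0,0],"jaw": 4.0},{"translation": [0,0,-12],"delta_rot": [0,0,0],"jaw": 4.0},{"translation": [0,0,-14],"delta_rot": [0,0,0],"jaw": 4.0},{"translation": [0,0,-15],"delta_rot": [0,0,0],"jaw": 4.0}])

```text
time: 3.3
tool_pos: [0.4855, 0.3726, 0.1668]
tool_rot: [0.001, 0.08, 0.997, 0.001]
contact_force: [0.0, -0.5, -4.8]
gripper_width: 0.64
grasp_force: 66.6
```

```bash
python3 - <<'E'
from h import *
from plant import state
np.set_printoptions(precision=3,suppress=True)
s=state();print(s["time"],s["tool_pos"],s["contact_force"],s["ft_torque"],s["gripper_width"])
T=Rn.apply([.071,.053,.080])+o;print(T,move(s,T,tool_nest(1)))
E
```

```text
3.3 [0.485 0.373 0.167] [ 0.043 -0.54  -4.799] [ 0.027 -0.039 -0.004] 0.6401610168238291
[ 0.498 -0.141  0.162] (array([ -9.466, -50.498,   0.397]), array([-0.305, -0.47 ,  0.408]))
```

>>> send_rows(steps=[{"translation": [-0.4,-2,-0.5],"delta_rot": [-0.03,-0.05,0.04],"jaw": 4.0},{"translation": [-1.1,-6,-1],"delta_rot": [-0.08,-0.12,0.1],"jaw": 4.0},{"translation": [-1.9,-10,-1.5],"delta_rot": [-0.13,-0.2,0.17],"jaw": 4.0},{"translation": [-2.6,-14,-2],"delta_rot": [-0.18,-0.27,0.24],"jaw": 4.0},{"translation": [-3.4,-18,-2],"delta_rot": [-0.22,-0.34,0.3],"jaw": 4.0},{"translation": [-4.1,-22,-2],"delta_rot": [-0.26,-0.41,0.35],"jaw": 4.0},{"translation": [-4.9,-26,-2],"delta_rot": [-0.29,-0.45,0.39],"jaw": 4.0},{"translation": [-5.5,-29,-2],"delta_rot": [-0.305,-0.47,0.408],"jaw": 4.0}])

```text
time: 4.1
tool_pos: [0.4903, 0.0757, 0.1814]
tool_rot: [0.24, 0.276, 0.922, 0.13]
contact_force: [-0.1, -0.7, -5.4]
gripper_width: 0.641
grasp_force: 66.6
```

```bash
cat > m.py <<'E'
from h import *
from plant import state
import sys
np.set_printoptions(precision=4,suppress=True)
s=state();q=s["tool_rot"];C=R.from_quat([q[1],q[2],q[3],q[0]])
t=np.array(eval(sys.argv[1]))/1e3;k=sys.argv[2]
T=Rn.apply(t)+o
print(s["time"],s["tool_pos"],"nest mm",Rn.inv().apply(s["tool_pos"]-o)*1e3,"F nest",Rn.inv().apply(s["contact_force"]),"T",s["ft_torque"],s["gripper_width"],s["grasp_force"])
print("J",s["joint_pos"],"move",*move(s,T,tool_nest(1) if k=="y" else tool_nest_x(1)))
E
python3 m.py "[71,53,80]" y
```

```text
4.1 [0.4903 0.0757 0.1814] nest mm [-50.9476 233.2181  76.7816] F nest [-1.6947 -2.5777 -4.4288] T [-0.1137  0.6539 -0.0169] 0.6409031421239082 66.61237120628357
J [-0.0766 -0.5988  2.3145  0.1874  0.9002 -1.1433] move [-12.2235 -18.0029  -0.2893] [-0.0047 -0.0043 -0.0017]
```

>>> send_rows(steps=[{"translation": [-1.0,-1.5,0],"delta_rot": [0,0,0],"jaw": 4.0},{"translation": [-3.0,-4.5,0],"delta_rot": [0,0,0],"jaw": 4.0},{"translation": [-5.2,-7.7,0],"delta_rot": [0,0,0],"jaw": 4.0},{"translation": [-7.4,-11,0],"delta_rot": [0,0,0],"jaw": 4.0},{"translation": [-9.4,-14,0],"delta_rot": [0,0,0],"jaw": 4.0},{"translation": [-11,-16.5,0.5],"delta_rot": [0,0,0],"jaw": 4.0},{"translation": [-12,-17.8,1.0],"delta_rot": [0,0,0],"jaw": 4.0},{"translation": [-12.2,-18,1.5],"delta_rot": [0,0,0],"jaw": 4.0}])

```text
time: 4.9
tool_pos: [0.5089, -0.1386, 0.1481]
tool_rot: [0.24, 0.276, 0.922, 0.13]
contact_force: [0.3, 0.3, -5.2]
gripper_width: 0.643
grasp_force: 66.6
```

```bash
python3 m.py "[71,53,40]" y; python3 - <<'E'
from h import *
from plant import grab_frame
for n in("top","scene"): np.savez("f_"+n,**grab_frame(n))
A=draw(load("top"),Rn,o,3,2,(285,145,380,225),4.2);B=draw(load("scene"),Rn,o,3,2,(125,140,220,220),4.2)
cv2.imwrite("pics/ov3.png",np.hstack([A,B])[:600,:800])
E
```

```text
4.9 [ 0.5089 -0.1386  0.1481] nest mm [72.168  54.36   62.0879] F nest [-1.8723 -1.5689 -4.5858] T [-0.1258  0.6203 -0.0211] 0.6426930834535087 66.63368940353394
J [-0.6045 -0.3811  2.2305  0.4866  0.9499 -1.8106] move [ 0.1068 -0.1271  2.2098] [-0.0042 -0.0043 -0.0034]
```

View pics/ov3.png

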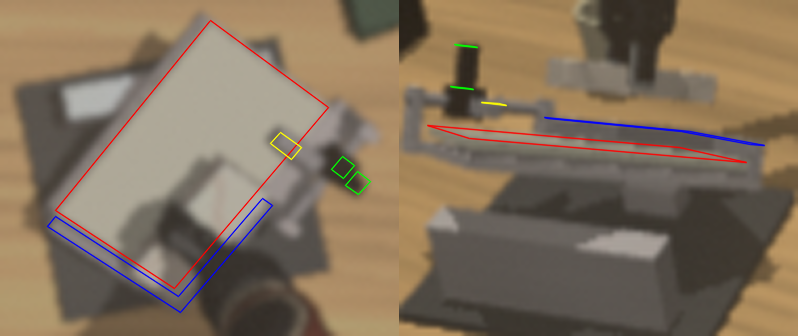

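The slab is held parallel to the bed, over the corner on the long fence side, and the keeper overlay fits. Now I'll descend.

>>> send_rows(steps=[{"translation": [0,0,0.5],"delta_rot": [-0.004,-0.004,-0.003],"jaw": 4.0},{"translation": [0,0,1],"delta_rot": [-0.004,-0.004,-0.003],"jaw": 4.0},{"translation": [0,-0.1,1.5],"delta_rot": [-0.004,-0.004,-0.003],"jaw": 4.0},{"translation": [0,-0.1,2],"delta_rot": [-0.004,-0.004,-0.003],"jaw": 4.0},{"translation": [0,-0.1,2.5],"delta_rot": [-0.004,-0.004,-0.003],"jaw": 4.0},{"translation": [0,-0.1,2.9],"delta_rot": [-0.004,-0.004,-0.003],"jaw": 4.0},{"translation": [0,-0.1,3.1],"delta_rot": [-0.004,-0.004,-0.003],"jaw": 4.0},{"translation": [0,-0.1,3.1],"delta_rot": [-0.004,-0.004,-0.003],"jaw": 4.0}])

```text
time: 5.8
tool_pos: [0.5257, -0.1345, 0.1233]
tool_rot: [0.244, 0.273, 0.921, 0.132]
contact_force: [-0.5, -1.1, -4.4]
gripper_width: 0.638
grasp_force: 66.7
```

```bash
python3 m.py "[71,53,25]" y
```

```text
5.8 [ 0.5257 -0.1345  0.1233] nest mm [72.8752 55.8364 31.9055] F nest [-1.4081 -2.7262 -3.328 ] T [-0.1282  0.6763  0.0243] 0.6381221637503386 66.66000366210938
J [-0.5768 -0.3035  2.2203  0.512   0.8737 -1.8342] move [ 0.1896 -0.2847  0.6896] [0.0022 0.0019 0.0027]
```

>>> send_rows(steps=[{"translation": [0.05,-0.05,0.1],"delta_rot": [0,0,0],"jaw": 4.0},{"translation": [0.1,-0.1,0.2],"delta_rot": [0,0,0],"jaw": 4.0},{"translation": [0.1,-0.15,0.3],"delta_rot": [0,0,0],"jaw": 4.0},{"translation": [0.1,-0.2,0.4],"delta_rot": [0,0,0],"jaw": 4.0},{"translation": [0.1,-0.2,0.5],"delta_rot": [0,0,0],"jaw": 4.0},{"translation": [0.1,-0.2,0.6],"delta_rot": [0,0,0],"jaw": 4.0},{"translation": [0.1,-0.2,0.6],"delta_rot": [0,0,0],"jaw": 4.0},{"translation": [0.1,-0.2,0.6],"delta_rot": [0,0,0],"jaw": 4.0}])

```text
time: 6.6
tool_pos: [0.5273, -0.1351, 0.1175]
tool_rot: [0.244, 0.273, 0.921, 0.131]
contact_force: [0.7, -0.7, -4.6]
gripper_width: 0.639
grasp_force: 66.7
```

```bash
python3 m.py "[71,53,25]" y
```

```text
6.6 [ 0.5273 -0.1351  0.1175] nest mm [72.1954 53.9075 26.2291] F nest [-0.8582 -2.0075 -4.1896] T [-0.1708  0.6536  0.009 ] 0.6391154771812483 66.6601288318634
J [-0.5758 -0.2893  2.2203  0.5178  0.8602 -1.8426] move [ 0.1201 -0.0907  0.1224] [0.0022 0.0026 0.0028]
```

Free so far (Fz nest about -4). I'll keep going in 2 mm calls.

>>> send_rows(steps=[{"translation": [0,0,0.05],"delta_rot": [0,0,0],"jaw": 4.0},{"translation": [0,0,0.1],"delta_rot": [0,0,0],"jaw": 4.0},{"translation": [0,0,0.15],"delta_rot": [0,0,0],"jaw": 4.0},{"translation": [0,0,0.2],"delta_rot": [0,0,0],"jaw": 4.0},{"translation": [0,0,0.2],"delta_rot": [0,0,0],"jaw": 4.0},{"translation": [0,0,0.2],"delta_rot": [0,0,0],"jaw": 4.0},{"translation": [0,0,0.2],"delta_rot": [0,0,0],"jaw": 4.0},{"translation": [0,0,0.2],"delta_rot": [0,0,0],"jaw": 4.0}])

```text
time: 7.4
tool_pos: [0.5283, -0.1349, 0.1158]
tool_rot: [0.244, 0.273, 0.921, 0.131]
contact_force: [1.2, -0.3, -4.6]
gripper_width: 0.64
grasp_force: 66.7
```

```bash
python3 m.py "[71,53,25]" y
```

```text
7.4 [ 0.5283 -0.1349  0.1158] nest mm [72.1785 53.9105 24.2555] F nest [-0.6526 -1.4593 -4.4569] T [-0.1132  0.6224 -0.0499] 0.6399376547493032 66.66066884994507
J [-0.574  -0.284   2.2193  0.5191  0.8556 -1.8435] move [ 0.1179 -0.0906 -0.075 ] [0.0022 0.0026 0.0028]
```

>>> send_rows(steps=[{"translation": [0,0,0.05],"delta_rot": [0,0,0],"jaw": 4.0},{"translation": [0,0,0.1],"delta_rot": [0,0,0],"jaw": 4.0},{"translation": [0,0,0.15],"delta_rot": [0,0,0],"jaw": 4.0},{"translation": [0,0,0.2],"delta_rot": [0,0,0],"jaw": 4.0},{"translation": [0,0,0.2],"delta_rot": [0,0,0],"jaw": 4.0},{"translation": [0,0,0.2],"delta_rot": [0,0,0],"jaw": 4.0},{"translation": [0,0,0.2],"delta_rot": [0,0,0],"jaw": 4.0},{"translation": [0,0,0.2],"delta_rot": [0,0,0],"jaw": 4.0}])

```text
time: 8.2
tool_pos: [0.5294, -0.1347, 0.1142]
tool_rot: [0.244, 0.273, 0.921, 0.131]
contact_force: [-0.2, -0.1, -4.9]
gripper_width: 0.642
grasp_force: 66.7
```

```bash
python3 m.py "[71,53,25]" y
```

```text
8.2 [ 0.5294 -0.1347  0.1142] nest mm [72.2316 53.9233 22.2818] F nest [-1.8717 -1.9829 -4.0217] T [-0.1381  0.6553 -0.0305] 0.6417079661411624 66.66047215461731
J [-0.5722 -0.2785  2.2181  0.5203  0.8509 -1.8445] move [ 0.1227 -0.0914 -0.2724] [0.0022 0.0027 0.0028]
```

>>> send_rows(steps=[{"translation": [0,0,0.05],"delta_rot": [0,0,0],"jaw": 4.0},{"translation": [0,0,0.1],"delta_rot": [0,0,0],"jaw": 4.0},{"translation": [0,0,0.15],"delta_rot": [0,0,0],"jaw": 4.0},{"translation": [0,0,0.2],"delta_rot": [0,0,0],"jaw": 4.0},{"translation": [0,0,0.2],"delta_rot": [0,0,0],"jaw": 4.0},{"translation": [0,0,0.2],"delta_rot": [0,0,0],"jaw": 4.0},{"translation": [0,0,0.2],"delta_rot": [0,0,0],"jaw": 4.0},{"translation": [0,0,0.2],"delta_rot": [0,0,0],"jaw": 4.0}])

```text
time: 9.0
tool_pos: [0.5304, -0.1345, 0.1125]
tool_rot: [0.244, 0.273, 0.921, 0.131]
contact_force: [0.3, -0.5, -5.4]
gripper_width: 0.64
grasp_force: 66.7
```

```bash
python3 m.py "[71,53,25]" y
```

```text
9.0 [ 0.5304 -0.1345  0.1125] nest mm [72.245  53.9207 20.2768] F nest [-1.5779 -2.2933 -4.6793] T [-0.1869  0.5937 -0.0482] 0.6398361146459638 66.6597318649292
J [-0.5704 -0.273   2.217   0.5216  0.8463 -1.8455] move [ 0.1235 -0.0907 -0.4729] [0.0022 0.0027 0.0028]
```

Now 1.5 mm per call, slowly.

>>> send_rows(steps=[{"translation": [0,0,0.03],"delta_rot": [0,0,0],"jaw": 4.0},{"translation": [0,0,0.06],"delta_rot": [0,0,0],"jaw": 4.0},{"translation": [0,0,0.09],"delta_rot": [0,0,0],"jaw": 4.0},{"translation": [0,0,0.12],"delta_rot": [0,0,0],"jaw": 4.0},{"translation": [0,0,0.15],"delta_rot": [0,0,0],"jaw": 4.0},{"translation": [0,0,0.15],"delta_rot": [0,0,0],"jaw": 4.0},{"translation": [0,0,0.15],"delta_rot": [0,0,0],"jaw": 4.0},{"translation": [0,0,0.15],"delta_rot": [0,0,0],"jaw": 4.0}])

```text
time: 9.8
tool_pos: [0.5312, -0.1343, 0.1113]
tool_rot: [0.244, 0.273, 0.921, 0.131]
contact_force: [-3.1, -0.6, -3.0]
gripper_width: 0.642
grasp_force: 67.0
```

```bash
python3 m.py "[71,53,25]" y
```

```text
9.8 [ 0.5312 -0.1343  0.1113] nest mm [72.281  53.9298 18.844 ] F nest [-3.0538 -3.0429 -0.8725] T [-0.0402  0.831   0.1136] 0.6417633952798649 66.99611306190491
J [-0.5692 -0.269   2.2161  0.5225  0.8431 -1.8462] move [ 0.1267 -0.0913 -0.6162] [0.0022 0.0027 0.0029]
```

Contact is felt: the normal load is up about 3.5 N at TCP z of about 18.9, so the bed is about 3.5 mm up, which agrees with depth. One more light 0.5 mm.

>>> send_rows(steps=[{"translation": [0,0,0.01],"delta_rot": [0,0,0],"jaw": 4.0},{"translation": [0,0,0.02],"delta_rot": [0,0,0],"jaw": 4.0},{"translation": [0,0,0.03],"delta_rot": [0,0,0],"jaw": 4.0},{"translation": [0,0,0.04],"delta_rot": [0,0,0],"jaw": 4.0},{"translation": [0,0,0.05],"delta_rot": [0,0,0],"jaw": 4.0},{"translation": [0,0,0.05],"delta_rot": [0,0,0],"jaw": 4.0},{"translation": [0,0,0.05],"delta_rot": [0,0,0],"jaw": 4.0},{"translation": [0,0,0.05],"delta_rot": [0,0,0],"jaw": 4.0}])

```text
time: 10.6
tool_pos: [0.5316, -0.1344, 0.1114]
tool_rot: [0.244, 0.273, 0.921, 0.131]
contact_force: [-8.2, -0.3, 1.9]
gripper_width: 0.642
grasp_force: 67.9
```

```bash
python3 m.py "[71,53,25]" y; python3 - <<'E'
from h import *
from plant import grab_frame
for n in("top","scene"): np.savez("f_"+n,**grab_frame(n))
A=draw(load("top"),Rn,o,3.5,2,(285,145,380,225),4.2,True);B=draw(load("scene"),Rn,o,3.5,2,(125,140,220,220),4.2,True)
cv2.imwrite("pics/ov4.png",np.hstack([A,B])[:600,:800])
E
```

```text
10.6 [ 0.5316 -0.1344  0.1114] nest mm [72.6378 54.0586 18.7923] F nest [-5.1699 -3.1483  5.8817] T [0.1038 1.1009 0.2381] 0.6423832113828783 67.94301152229309
J [-0.569  -0.2683  2.2153  0.5226  0.8429 -1.8465] move [ 0.1624 -0.1039 -0.6215] [0.0023 0.0028 0.0033]
```

View pics/ov4.png

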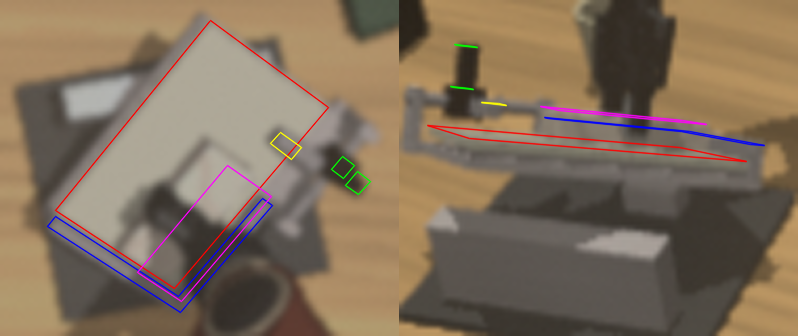

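The slab lies on the bed, parallel to the long fence and about 26 mm above home, with room for the finger. I'll ease the press and open slightly so it rests on the lower finger, then back off along the normal.

>>> send_rows(steps=[{"translation": [0,0,-0.02],"delta_rot": [0,0,0],"jaw": 4.0},{"translation": [0,0,-0.04],"delta_rot": [0,0,0],"jaw": 4.0},{"translation": [0,0,-0.04],"delta_rot": [0,0,0],"jaw": 6.0},{"translation": [0,0,-0.04],"delta_rot": [0,0,0],"jaw": 6.4},{"translation": [0,0,-0.04],"delta_rot": [0,0,0],"jaw": 6.4},{"translation": [0,0,-0.04],"delta_rot": [0,0,0],"jaw": 6.4},{"translation": [0,0,-0.04],"delta_rot": [0,0,0],"jaw": 6.4},{"translation": [0,0,-0.04],"delta_rot": [0,0,0],"jaw": 6.4}])

```text
time: 11.5
tool_pos: [0.5316, -0.1347, 0.1115]
tool_rot: [0.245, 0.273, 0.921, 0.131]
contact_force: [0.1, -1.4, -0.4]
gripper_width: 0.75
grasp_force: 1.0
```

```bash
python3 m.py "[71,53,25]" y
```

```text
11.5 [ 0.5316 -0.1347  0.1115] nest mm [72.8417 53.9225 18.9025] F nest [ 0.6932 -1.2403 -0.2612] T [-0.3991  0.323  -0.1088] 0.7503614275713257 1.0379472590284422
J [-0.5691 -0.2687  2.2156  0.5226  0.842  -1.8462] move [ 0.182  -0.0905 -0.6106] [0.002  0.0039 0.003 ]
```

>>> send_rows(steps=[{"translation": [0,0,-0.5],"delta_rot": [0,0,0],"jaw": 6.4},{"translation": [0,0,-1.5],"delta_rot": [0,0,0],"jaw": 6.4},{"translation": [0,0,-3],"delta_rot": [0,0,0],"jaw": 6.4},{"translation": [0,0,-5],"delta_rot": [0,0,0],"jaw": 6.4},{"translation": [0,0,-7],"delta_rot": [0,0,0],"jaw": 6.4},{"translation": [0,0,-9],"delta_rot": [0,0,0],"jaw": 6.4},{"translation": [0,0,-10.5],"delta_rot": [0,0,0],"jaw": 6.4},{"translation": [0,0,-11],"delta_rot": [0,0,0],"jaw": 6.4}])

```text
time: 12.3
tool_pos: [0.4741, -0.1468, 0.2073]
tool_rot: [0.246, 0.273, 0.921, 0.131]
contact_force: [1.4, 0.1, -0.6]
gripper_width: 0.753
grasp_force: 0.0
```

```bash
python3 m.py "[189,-32,125]" x; python3 - <<'E'
from h import *
from plant import grab_frame
for n in("top","scene"): np.savez("f_"+n,**grab_frame(n))
A=draw(load("top"),Rn,o,3.5,2,(285,145,380,225),4.2,True);B=draw(load("scene"),Rn,o,3.5,2,(125,140,220,220),4.2,True)
cv2.imwrite("pics/ov5.png",np.hstack([A,B])[:600,:800])
E
```

```text
12.3 [ 0.4741 -0.1468  0.2073] nest mm [ 73.6141  54.4778 131.2641] F nest [ 0.7527  0.5451 -1.2269] T [-0.0501  0.2009 -0.0345] 0.7525694106512582 0.0
J [-0.6796 -0.5509  2.2447  0.4784  1.1123 -1.8156] move [-11.4999  -8.6946   0.6872] [0.0077 0.0036 1.5747]
```

View pics/ov5.png

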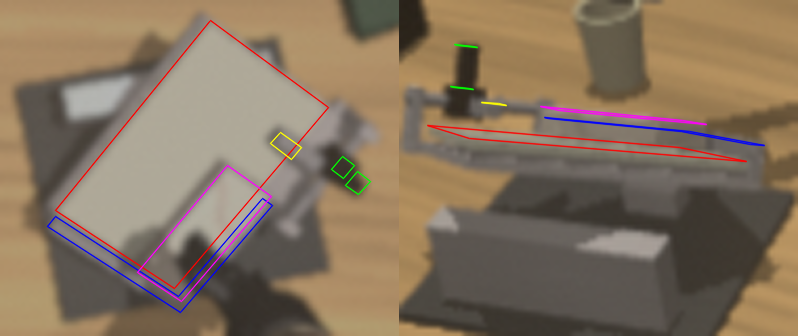

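The slab is home, matching the magenta outline in both views. Next I'll go over the keeper post, turning the jaws to close along nest x.

>>> send_rows(steps=[{"translation": [-1,-0.8,0],"delta_rot": [0,0,0.14],"jaw": 5.0},{"translation": [-2.5,-1.9,0],"delta_rot": [0,0,0.28],"jaw": 5.0},{"translation": [-4,-3,0],"delta_rot": [0,0,0.42],"jaw": 5.0},{"translation": [-5.5,-4.2,0],"delta_rot": [0,0,0.56],"jaw": 5.0},{"translation": [-7,-5.3,0],"delta_rot": [0,0,0.7],"jaw": 5.0},{"translation": [-8.5,-6.4,0],"delta_rot": [0,0,0.84],"jaw": 5.0},{"translation": [-10,-7.6,0],"delta_rot": [0,0,0.98],"jaw": 5.0},{"translation": [-11.5,-8.7,0],"delta_rot": [0,0,1.1],"jaw": 5.0}])

```text
time: 13.2
tool_pos: [0.5199, -0.2827, 0.2135]
tool_rot: [0.138, 0.716, 0.641, 0.24]
contact_force: [0.2, 0.2, -0.0]
gripper_width: 0.583
grasp_force: 0.0
```

```bash
python3 m.py "[189,-32,125]" x
```

```text
13.2 [ 0.5199 -0.2827  0.2135] nest mm [186.8324 -33.6159 127.5108] F nest [-0.0379  0.2393 -0.1439] T [-0.0463  0.2943  0.014 ] 0.5830854609990572 0.0
J [-0.8363 -0.2146  1.9877  0.5354  1.1247 -0.9003] move [0.046  0.2659 0.2517] [ 0.0012 -0.0028  0.4674]
```

>>> send_rows(steps=[{"translation": [0.05,0.1,0],"delta_rot": [0,0,0.14],"jaw": 5.0},{"translation": [0.05,0.2,0],"delta_rot": [0,0,0.28],"jaw": 5.0},{"translation": [0.05,0.2,0],"delta_rot": [0,0,0.42],"jaw": 5.0},{"translation": [0.05,0.2,0],"delta_rot": [0,0,0.467],"jaw": 5.0},{"translation": [0.05,0.2,0],"delta_rot": [0,0,0.467],"jaw": 5.0},{"translation": [0.05,0.2,0],"delta_rot": [0,0,0.467],"jaw": 5.0},{"translation": [0.05,0.2,0],"delta_rot": [0,0,0.467],"jaw": 5.0},{"translation": [0.05,0.2,0],"delta_rot": [0,0,0.467],"jaw": 5.0}])

```text
time: 14.0
tool_pos: [0.5215, -0.2822, 0.2158]
tool_rot: [0.08, 0.844, 0.46, 0.265]
contact_force: [-0.4, -1.2, 0.7]
gripper_width: 0.584
grasp_force: 0.0
```

```bash
python3 m.py "[189,-32,55]" x; python3 - <<'E'
from h import *
from plant import grab_frame
for n in("top","scene"): np.savez("f_"+n,**grab_frame(n))
A=draw(load("top"),Rn,o,3.5,2,(285,145,380,225),4.2,True);B=draw(load("scene"),Rn,o,3.5,2,(125,140,220,220),4.2,True)
cv2.imwrite("pics/ov6.png",np.hstack([A,B])[:600,:800])
for n in("top","scene"):
    f=load(n);P=cloud(f);N=Rn.inv().apply((P-o).reshape(-1,3)).reshape(P.shape)*1e3
    X,Y,Z=N[...,0],N[...,1],N[...,2];m=(X>-15)&(X<160)&(Y>-15)&(Y<90)&(Z>20.5)&(Z<32)
    q=N[m];print(n,len(q),cv2.minAreaRect(q[:,:2].astype(np.float32)),np.median(q,0),np.percentile(q,[2,98],axis=0))
E
```

```text
14.0 [ 0.5215 -0.2822  0.2158] nest mm [188.5616 -31.6292 128.5791] F nest [ 0.6719 -0.9231  0.9234] T [-0.0678  0.2446 -0.0009] 0.5842038545969451 0.0
J [-0.833  -0.2156  1.9847  0.534   1.1246 -0.4347] move [-0.0543  0.0267  7.3579] [ 0.0023 -0.0023  0.007 ]
top 464 ((58.99620056152344, 39.484832763671875), (100.1643295288086, 141.43617248535156), 89.68734741210938) [61.99848764 28.92824003 26.20971747] [[ -6.65520022  -6.05161419  21.06654425]
 [126.83135851  58.73780284  31.41129332]]
scene 98 ((59.804847717285156, 36.08367919921875), (54.48440933227539, 141.482421875), 85.30828094482422) [62.86134875 53.35117854 24.65224565] [[ -1.55238302  10.34446733  20.70132914]
 [129.89508029  58.90370964  29.49046471]]
```

View pics/ov6.png

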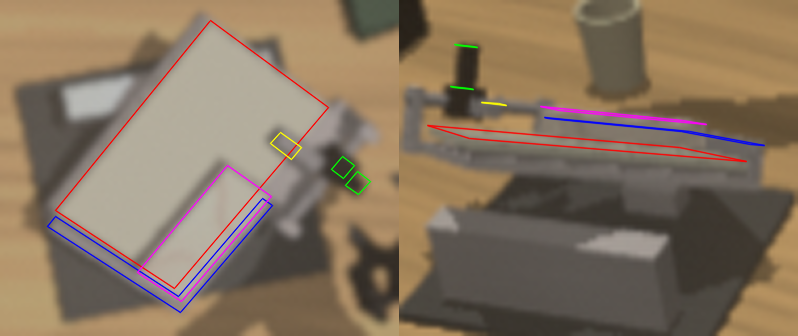

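The slab is home with its edges at about x 0 to 130 and y 0 to 57. The post matches the scene overlay at about (467,65). I'll lower the open jaws around it.

>>> send_rows(steps=[{"translation": [0,0,1],"delta_rot": [0,0,0],"jaw": 5.0},{"translation": [0,0,2.2],"delta_rot": [0,0,0],"jaw": 5.0},{"translation": [0,0,3.4],"delta_rot": [0,0,0],"jaw": 5.0},{"translation": [0,0,4.6],"delta_rot": [0,0,0],"jaw": 5.0},{"translation": [0,0,5.8],"delta_rot": [0,0,0],"jaw": 5.0},{"translation": [0,0,6.7],"delta_rot": [0,0,0],"jaw": 5.0},{"translation": [0,0,7.2],"delta_rot": [0,0,0],"jaw": 5.0},{"translation": [0,0,7.2],"delta_rot": [0,0,0],"jaw": 5.0}])

```text
time: 14.9
tool_pos: [0.5591, -0.274, 0.1541]
tool_rot: [0.079, 0.844, 0.46, 0.265]
contact_force: [-0.4, 0.8, 0.1]
gripper_width: 0.585
grasp_force: 0.0
```

```bash
python3 m.py "[189,-32,55]" x
```

```text
14.9 [ 0.5591 -0.274   0.1541] nest mm [188.2563 -31.5066  55.8254] F nest [-0.6679  0.5124  0.2178] T [-0.0489  0.2698 -0.0082] 0.5848573387958984 0.0
J [-0.7678 -0.0816  1.975   0.5564  0.9869 -0.4459] move [-0.05    0.074   0.0825] [ 0.0011 -0.0025  0.0063]
```

>>> send_rows(steps=[{"translation": [0,0,0],"delta_rot": [0,0,0],"jaw": 4.2},{"translation": [0,0,0],"delta_rot": [0,0,0],"jaw": 3.5},{"translation": [0,0,0],"delta_rot": [0,0,0],"jaw": 2.8},{"translation": [0,0,0],"delta_rot": [0,0,0],"jaw": 2.2},{"translation": [0,0,0],"delta_rot": [0,0,0],"jaw": 1.8},{"translation": [0,0,0],"delta_rot": [0,0,0],"jaw": 1.4},{"translation": [0,0,0],"delta_rot": [0,0,0],"jaw": 1.0},{"translation": [0,0,0],"delta_rot": [0,0,0],"jaw": 1.0}])

```text
time: 15.7
tool_pos: [0.559, -0.2745, 0.1553]
tool_rot: [0.08, 0.844, 0.46, 0.265]
contact_force: [-3.7, 0.7, 2.7]
gripper_width: 0.175
grasp_force: 58.7
```

```bash
python3 m.py "[189,-32,55]" x
```

```text
15.7 [ 0.559  -0.2745  0.1553] nest mm [188.8995 -31.4832  56.9595] F nest [-2.0976 -0.0811  4.1889] T [0.2381 0.7893 0.1873] 0.17485006757865298 58.66298496723175
J [-0.7685 -0.0834  1.9747  0.5561  0.9877 -0.4458] move [-0.0522  0.0092  0.1959] [ 0.0024 -0.0022  0.0067]
```

>>> send_rows(steps=[{"translation": [0,-0.2,-0.05],"delta_rot": [0,0,0],"jaw": 1.0},{"translation": [0,-0.5,-0.05],"delta_rot": [0,0,0],"jaw": 1.0},{"translation": [0,-0.8,-0.05],"delta_rot": [0,0,0],"jaw": 1.0},{"translation": [0,-1.1,-0.05],"delta_rot": [0,0,0],"jaw": 1.0},{"translation": [0,-1.4,-0.05],"delta_rot": [0,0,0],"jaw": 1.0},{"translation": [0,-1.7,-0.05],"delta_rot": [0,0,0],"jaw": 1.0},{"translation": [0,-1.9,-0.05],"delta_rot": [0,0,0],"jaw": 1.0},{"translation": [0,-2.0,-0.05],"delta_rot": [0,0,0],"jaw": 1.0}])

```text
time: 16.5
tool_pos: [0.5439, -0.2629, 0.1477]
tool_rot: [0.08, 0.844, 0.46, 0.265]
contact_force: [3.8, 0.6, -4.0]
gripper_width: 0.176
grasp_force: 58.7
```

```bash
python3 m.py "[150,-32,55]" x
```

```text
16.5 [ 0.5439 -0.2629  0.1477] nest mm [168.4548 -31.569   57.049 ] F nest [ 0.9422  0.6837 -5.4573] T [-0.0442  0.1657 -0.0293] 0.17641805049977988 58.71281325817108
J [-0.7729 -0.1212  2.0233  0.561   0.9808 -0.4569] move [-0.0316 -1.8462  0.2006] [ 0.0023 -0.0024  0.0065]
```

>>> send_rows(steps=[{"translation": [0,-0.2,0.03],"delta_rot": [0,0,0],"jaw": 1.0},{"translation": [0,-0.4,0.03],"delta_rot": [0,0,0],"jaw": 1.0},{"translation": [0,-0.6,0.03],"delta_rot": [0,0,0],"jaw": 1.0},{"translation": [0,-0.8,0.03],"delta_rot": [0,0,0],"jaw": 1.0},{"translation": [0,-1.0,0.03],"delta_rot": [0,0,0],"jaw": 1.0},{"translation": [0,-1.2,0.03],"delta_rot": [0,0,0],"jaw": 1.0},{"translation": [0,-1.4,0.03],"delta_rot": [0,0,0],"jaw": 1.0},{"translation": [0,-1.4,0.03],"delta_rot": [0,0,0],"jaw": 1.0}])

```text
time: 17.3
tool_pos: [0.5341, -0.2554, 0.1427]
tool_rot: [0.081, 0.844, 0.46, 0.265]
contact_force: [0.8, 0.3, -0.0]
gripper_width: 0.175
grasp_force: 60.7
```

```bash
python3 m.py "[150,-32,55]" x
```

```text
17.3 [ 0.5341 -0.2554  0.1427] nest mm [155.1927 -31.6724  57.1171] F nest [ 0.4197  0.6234 -0.4798] T [ 0.0091  0.2955 -0.0429] 0.17451223805385147 60.67347049713135
J [-0.7759 -0.1467  2.0553  0.5641  0.9759 -0.4645] move [-0.0296 -0.5202  0.21  ] [ 0.0032 -0.0021  0.0069]
```

Continuing in small steps through the ridge to the end stop.

>>> send_rows(steps=[{"translation": [0,-0.1,0],"delta_rot": [0,0,0],"jaw": 1.0},{"translation": [0,-0.2,0],"delta_rot": [0,0,0],"jaw": 1.0},{"translation": [0,-0.3,0],"delta_rot": [0,0,0],"jaw": 1.0},{"translation": [0,-0.4,0],"delta_rot": [0,0,0],"jaw": 1.0},{"translation": [0,-0.4,0],"delta_rot": [0,0,0],"jaw": 1.0},{"translation": [0,-0.4,0],"delta_rot": [0,0,0],"jaw": 1.0},{"translation": [0,-0.4,0],"delta_rot": [0,0,0],"jaw": 1.0},{"translation": [0,-0.4,0],"delta_rot": [0,0,0],"jaw": 1.0}])

```text
time: 18.1
tool_pos: [0.5302, -0.2523, 0.1406]
tool_rot: [0.079, 0.844, 0.46, 0.265]
contact_force: [-7.2, 2.5, 5.0]
gripper_width: 0.173
grasp_force: 61.9
```

```bash
python3 m.py "[150,-32,55]" x
```

```text
18.1 [ 0.5302 -0.2523  0.1406] nest mm [149.7696 -31.6643  57.0409] F nest [-4.7852  0.7315  7.7316] T [0.3644 0.9113 0.2922] 0.17345442599194869 61.89331769943237
J [-0.7771 -0.1549  2.0659  0.564   0.9779 -0.4665] move [-0.0343  0.0229  0.204 ] [-0.0003 -0.0027  0.007 ]
```

The keeper now pulls onward (-x), so the ball is past the ridge. I'll continue to the end stop.

>>> send_rows(steps=[{"translation": [0,-0.05,-0.03],"delta_rot": [0,0,0],"jaw": 1.0},{"translation": [0,-0.1,-0.03],"delta_rot": [0,0,0],"jaw": 1.0},{"translation": [0,-0.15,-0.03],"delta_rot": [0,0,0],"jaw": 1.0},{"translation": [0,-0.2,-0.03],"delta_rot": [0,0,0],"jaw": 1.0},{"translation": [0,-0.2,-0.03],"delta_rot": [0,0,0],"jaw": 1.0},{"translation": [0,-0.2,-0.03],"delta_rot": [0,0,0],"jaw": 1.0},{"translation": [0,-0.2,-0.03],"delta_rot": [0,0,0],"jaw": 1.0},{"translation": [0,-0.2,-0.03],"delta_rot": [0,0,0],"jaw": 1.0}])

```text
time: 18.9
tool_pos: [0.5292, -0.2516, 0.1401]
tool_rot: [0.08, 0.844, 0.46, 0.265]
contact_force: [-4.1, 2.4, 2.0]
gripper_width: 0.179
grasp_force: 61.2
```

```bash
python3 m.py "[148,-32,55]" x
```

```text
18.9 [ 0.5292 -0.2516  0.1401] nest mm [148.441  -31.6831  57.0616] F nest [-3.6376  0.8874  3.5464] T [0.4641 0.8556 0.3259] 0.17906332634956565 61.24823033809662
J [-0.7775 -0.1584  2.0702  0.5651  0.9759 -0.4674] move [-0.0319 -0.0446  0.206 ] [ 0.0014 -0.0025  0.0066]
```

>>> send_rows(steps=[{"translation": [0,-0.05,0],"delta_rot": [0,0,0],"jaw": 1.0},{"translation": [0,-0.1,0],"delta_rot": [0,0,0],"jaw": 1.0},{"translation": [0,-0.15,0],"delta_rot": [0,0,0],"jaw": 1.0},{"translation": [0,-0.2,0],"delta_rot": [0,0,0],"jaw": 1.0},{"translation": [0,-0.2,0],"delta_rot": [0,0,0],"jaw": 1.0},{"translation": [0,-0.2,0],"delta_rot": [0,0,0],"jaw": 1.0},{"translation": [0,-0.2,0],"delta_rot": [0,0,0],"jaw": 1.0},{"translation": [0,-0.2,0],"delta_rot": [0,0,0],"jaw": 1.0}])

```text
time: 19.7
tool_pos: [0.5281, -0.2508, 0.1396]
tool_rot: [0.08, 0.844, 0.46, 0.266]
contact_force: [4.8, 1.2, -1.4]
gripper_width: 0.177
grasp_force: 60.3
```

```bash
python3 m.py "[147,-32,55]" x
```

```text
19.7 [ 0.5281 -0.2508  0.1396] nest mm [146.9231 -31.7046  57.0861] F nest [ 2.2808  2.5609 -3.8435] T [ 0.1976 -0.0351  0.063 ] 0.1769947900461672 60.25018572807312
J [-0.7779 -0.162   2.0746  0.566   0.9741 -0.4685] move [-0.0301  0.0069  0.2086] [ 0.0028 -0.0023  0.0066]
```

>>> send_rows(steps=[{"translation": [0,-0.03,0],"delta_rot": [0,0,0],"jaw": 1.0},{"translation": [0,-0.06,0],"delta_rot": [0,0,0],"jaw": 1.0},{"translation": [0,-0.09,0],"delta_rot": [0,0,0],"jaw": 1.0},{"translation": [0,-0.12,0],"delta_rot": [0,0,0],"jaw": 1.0},{"translation": [0,-0.12,0],"delta_rot": [0,0,0],"jaw": 1.0},{"translation": [0,-0.12,0],"delta_rot": [0,0,0],"jaw": 1.0},{"translation": [0,-0.12,0],"delta_rot": [0,0,0],"jaw": 1.0},{"translation": [0,-0.12,0],"delta_rot": [0,0,0],"jaw": 1.0}])

```text
time: 20.5
tool_pos: [0.5271, -0.25, 0.1391]
tool_rot: [0.08, 0.844, 0.46, 0.265]
contact_force: [3.2, 1.7, -2.1]
gripper_width: 0.181
grasp_force: 60.2
```

```bash
python3 m.py "[147,-32,55]" x
```

```text
20.5 [ 0.5271 -0.25    0.1391] nest mm [145.5488 -31.7498  57.1011] F nest [ 0.57    2.0024 -3.597 ] T [ 0.2997 -0.0053  0.1226] 0.18078817930978183 60.21865725517273
J [-0.7783 -0.1644  2.0776  0.566   0.9742 -0.4692] move [-0.0265  0.1445  0.2104] [ 0.0023 -0.0023  0.0066]
```

>>> send_rows(steps=[{"translation": [0,-0.05,0.02],"delta_rot": [0,0,0],"jaw": 1.0},{"translation": [0,-0.1,0.02],"delta_rot": [0,0,0],"jaw": 1.0},{"translation": [0,-0.15,0.02],"delta_rot": [0,0,0],"jaw": 1.0},{"translation": [0,-0.15,0.02],"delta_rot": [0,0,0],"jaw": 1.0},{"translation": [0,-0.15,0.02],"delta_rot": [0,0,0],"jaw": 1.0},{"translation": [0,-0.15,0.02],"delta_rot": [0,0,0],"jaw": 1.0},{"translation": [0,-0.15,0.02],"delta_rot": [0,0,0],"jaw": 1.0},{"translation": [0,-0.15,0.02],"delta_rot": [0,0,0],"jaw": 1.0}])

```text
time: 21.3
tool_pos: [0.5264, -0.2495, 0.1387]
tool_rot: [0.081, 0.844, 0.46, 0.266]
contact_force: [5.7, 1.6, -1.7]
gripper_width: 0.175
grasp_force: 60.1
```

```bash
python3 m.py "[147,-32,55]" x;python3 - <<'E'
from h import *
from plant import grab_frame
for n in("top","scene"): np.savez("f_"+n,**grab_frame(n))
A=draw(load("top"),Rn,o,3.5,45,(285,145,380,225),4.2,True);B=draw(load("scene"),Rn,o,3.5,45,(125,140,220,220),4.2,True)
cv2.imwrite("pics/ov7.png",np.hstack([A,B])[:600,:800])
E
```

```text
21.3 [ 0.5264 -0.2495  0.1387] nest mm [144.6359 -31.7315  57.1013] F nest [ 2.6481  3.1988 -4.5467] T [ 0.2058 -0.1052  0.0668] 0.17484267044854657 60.08346140384674
J [-0.7785 -0.1669  2.0806  0.5668  0.9726 -0.47  ] move [-0.0289  0.2355  0.2109] [ 0.0037 -0.0022  0.0066]
```

View pics/ov7.png

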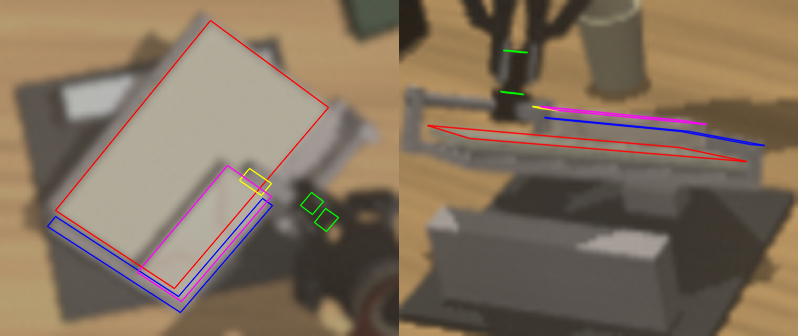

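Travel from the start is about 44 mm, so it should be latched. One more small push to feel the stop.

>>> send_rows(steps=[{"translation": [0,-0.04,0.02],"delta_rot": [0,0,0],"jaw": 1.0},{"translation": [0,-0.08,0.02],"delta_rot": [0,0,0],"jaw": 1.0},{"translation": [0,-0.12,0.02],"delta_rot": [0,0,0],"jaw": 1.0},{"translation": [0,-0.12,0.02],"delta_rot": [0,0,0],"jaw": 1.0},{"translation": [0,-0.12,0.02],"delta_rot": [0,0,0],"jaw": 1.0},{"translation": [0,-0.12,0.02],"delta_rot": [0,0,0],"jaw": 1.0},{"translation": [0,-0.12,0.02],"delta_rot": [0,0,0],"jaw": 1.0},{"translation": [0,-0.12,0.02],"delta_rot": [0,0,0],"jaw": 1.0}])

```text
time: 22.2
tool_pos: [0.5263, -0.2494, 0.1387]
tool_rot: [0.082, 0.844, 0.459, 0.266]
contact_force: [9.1, -0.8, -3.2]
gripper_width: 0.172
grasp_force: 59.6
```

```bash
python3 m.py "[147,-32,55]" x
```

```text
22.2 [ 0.5263 -0.2494  0.1387] nest mm [144.5697 -31.7416  57.1349] F nest [ 5.9261  2.1333 -7.2807] T [-0.0051 -0.5305 -0.0751] 0.17176178139046916 59.57968711853027
J [-0.7785 -0.1686  2.0824  0.5679  0.9698 -0.4707] move [-0.0278  0.2415  0.215 ] [ 0.0063 -0.0017  0.0066]
```

It is at the end stop: no further motion, and the force is rising. I'll relax, open and retreat along the post.

>>> send_rows(steps=[{"translation": [0,0.1,0],"delta_rot": [0,0,0],"jaw": 1.0},{"translation": [0,0.12,0],"delta_rot": [0,0,0],"jaw": 2.5},{"translation": [0,0.12,0],"delta_rot": [0,0,0],"jaw": 4.0},{"translation": [0,0.12,0],"delta_rot": [0,0,0],"jaw": 4.5},{"translation": [0,0.12,0],"delta_rot": [0,0,0],"jaw": 4.5},{"translation": [0,0.12,0],"delta_rot": [0,0,0],"jaw": 4.5},{"translation": [0,0.12,-0.3],"delta_rot": [0,0,0],"jaw": 4.5},{"translation": [0,0.12,-1.0],"delta_rot": [0,0,0],"jaw": 4.5}])

```text
time: 23.0
tool_pos: [0.5207, -0.25, 0.1464]
tool_rot: [0.08, 0.844, 0.46, 0.265]
contact_force: [0.1, -0.2, -0.5]
gripper_width: 0.529
grasp_force: 0.0
```

>>> send_rows(steps=[{"translation": [0,0,-1],"delta_rot": [0,0,0],"jaw": 4.5},{"translation": [0,0,-2.5],"delta_rot": [0,0,0],"jaw": 4.5},{"translation": [0,0,-4.5],"delta_rot": [0,0,0],"jaw": 4.5},{"translation": [0,0,-7],"delta_rot": [0,0,0],"jaw": 4.5},{"translation": [0,0,-9.5],"delta_rot": [0,0,0],"jaw": 4.5},{"translation": [0,0,-11.5],"delta_rot": [0,0,0],"jaw": 4.5},{"translation": [0,0,-12.5],"delta_rot": [0,0,0],"jaw": 4.5},{"translation": [0,0,-12.5],"delta_rot": [0,0,0],"jaw": 4.5}])

```text
time: 23.8
tool_pos: [0.4558, -0.2648, 0.2548]
tool_rot: [0.082, 0.843, 0.46, 0.266]
contact_force: [0.7, -0.1, 0.4]
gripper_width: 0.525
grasp_force: 0.0
```

```bash
python3 m.py "[147,-32,55]" x;python3 - <<'E'
from h import *
from plant import grab_frame
for n in("top","scene"): np.savez("f_"+n,**grab_frame(n))
o2=o-Rn.apply([.0024,0,0])*0
A=draw(load("top"),Rn,o2,3.5,45,(285,145,380,225),4.2);B=draw(load("scene"),Rn,o2,3.5,45,(125,140,220,220),4.2)
cv2.imwrite("pics/ov8.png",np.hstack([A,B])[:600,:800])
E
```

```text
23.8 [ 0.4558 -0.2648  0.2548] nest mm [145.2085 -31.9888 193.7766] F nest [ 0.687   0.368  -0.0508] T [-0.0749  0.2173 -0.005 ] 0.5252706046778164 0.0
J [-0.919  -0.4215  2.0786  0.5289  1.2599 -0.4534] move [-0.0141  0.0898 13.8785] [ 0.0064 -0.0009  0.0076]
```

View pics/ov8.png

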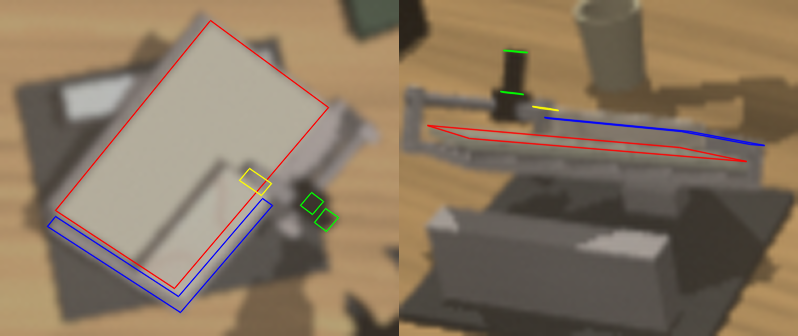

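The keeper stands at about 45 mm travel (post at (515,70) in the scene view) with its arm right behind the slab. The slab is home and the gripper is clear.

```bash
python3 -c "
from plant import *
print(job_done())"
```

```text
the job is handed in; nothing more can be done
None
```

The job is handed in at about 24 s: the slab is home against both fences, the keeper is at its end stop past the catch behind it, and the gripper is clear.

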